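Rake plaster pieces into an even layer in a drying tray

TASK

Take the small rake from its rack and rake the plaster pieces, heaped at one end of the drying tray, into one even layer: none on top of another, and at least two in each third of the tray's length. Draw the pieces along with the tines resting lightly on the tray's sagging floor from the heap's half of the tray into the other half, pressing gently (under 12 N), with nothing but the rake touching the pieces. Then hang the rake back upright on its rack, let go, and leave the mug, jar and marker where they are.

Things in the scene. Friction and masses are not known exactly. Their poses are not given: they have to be found in the camera images.
- tray: fixed open aluminium drying tray, 290 x 120 mm outside, walls 5 mm thick and 40 mm high (inside 280 x 110 mm). Origin at the centre of its underside on the bench; x runs along its length towards the end where the pieces are heaped (+x), y across it, z up. The thirds of its length meet at x = -47 and +47 mm.
- bed: the tray's sheet-metal floor, 280 x 110 mm, a thin springy sheet that yields straight down by about 1 mm for every 7 N, same origin and axes as the tray. Its surface is not flat: it lies 12 mm above the origin, give or take 2 mm, along the two end walls and up to 8 mm lower in between, by an amount that differs each time, so its height elsewhere must be felt.
- p0 (a point): centre of an off-white plaster piece, a rounded block about 24 x 28 x 24 mm (its x, y, z), 24 g; in the row of two along the tray's +x end wall, at x about 122 mm at the start, its sides nearly along the tray's
- p1 (a point): centre of an off-white plaster piece, a rounded block about 23 x 26 x 25 mm (its x, y, z), 24 g; in the row of two along the tray's +x end wall, at x about 122 mm at the start, its sides nearly along the tray's
- p2 (a point): centre of an off-white plaster piece, a rounded block about 24 x 26 x 25 mm (its x, y, z), 24 g; in the second row of two, at tray x about 83 mm at the start, its sides nearly along the tray's
- p3 (a point): centre of an off-white plaster piece, a rounded block about 25 x 27 x 24 mm (its x, y, z), 24 g; in the second row of two, at tray x about 83 mm at the start, its sides nearly along the tray's
- p4 (a point): centre of an off-white plaster piece, a rounded block about 24 x 28 x 24 mm (its x, y, z), 24 g; in the third row of two, at tray x about 44 mm at the start, its sides nearly along the tray's
- p5 (a point): centre of an off-white plaster piece, a rounded block about 25 x 27 x 24 mm (its x, y, z), 24 g; in the third row of two, at tray x about 44 mm at the start, its sides nearly along the tray's
- p6 (a point): centre of an off-white plaster piece, a rounded block about 24 x 26 x 23 mm (its x, y, z), 24 g; on top of piece p4, in a second layer at the start, its sides nearly along the tray's
- p7 (a point): centre of an off-white plaster piece, a rounded block about 23 x 27 x 24 mm (its x, y, z), 24 g; on top of piece p5, in a second layer at the start, its sides nearly along the tray's
- rake: loose hand rake, 142 mm tall, about 0.18 kg, frame at the centre of its tine tips: z up along the upright handle, y along the head. Six steel tines, 4 mm thick (x), 7 mm wide, 17 mm pitch, spanning 92 mm along y, 45 mm long (z 0 to 45 mm); above them a wooden head bar 34 x 98 x 12 mm (z 45 to 57); above it a 16 mm neck and an upright square wooden handle 22 x 22 mm from z = 74 to 142 mm, gripped from above by any two opposite faces.
- rake_grip (a point): middle of the rake's handle, 112 mm above the tine tips and 30 mm below the handle's top; axes as the rake's
- rake_tip (a point): centre of the line of tine tips; axes as the rake's
- rack_top (a point): top of the fixed wooden rake rack, 56 mm above the bench, half-way between its two rails; the rails run along y, are 90 mm long and 12 mm thick with an 18 mm slot between them, on a base 80 x 120 mm. The rake hangs with its tines in the slot and the underside of its head bar on the rails (tips 45 mm below this point), its head along the rails.
- mug: ceramic mug, 80 mm wide, 92 mm high, beyond the work; origin at its underside
- jar: glass jar, 64 mm wide, 75 mm high, beyond the work; origin at its underside
- marker: marker pen, 130 x 12 x 12 mm, lying beyond the work between mug and jar; origin at its underside

How it is judged:
By the outcome, as a careful person would: the job done as asked, in the order asked, and still so for the second after the job is handed in, with the robot touching nothing.
It also fails if it takes over 72 s, if anything falls off the work surface, if the arm or the gripper's body presses on something with over 40 N, if the wrist force passes 120 N, or if a joint passes its speed limit or range.

ROBOT

A 6-joint arm with a two-finger parallel gripper is mounted at the origin on the work surface. World frame = base frame: x ahead of the robot, y to its left, z up, the work surface at z = 0. Lengths are in m, angles in rad, forces in N, time in s.
With the tool pointing down it reaches from about 0.325 to 0.775 m from the base axis. Payload 5.5 kg.
Tool frame: the origin (TCP) lies between the finger pads; the fingertips stand 8 mm ahead of it and the grasp point (between the pads) lies 11 mm behind it (tcp_to_tips is the distance from the TCP to the fingertips, in m); z points along the fingers, y is the direction in which the jaws open and shut (so a half turn about z gives the same grasp; the last joint's range is limited). The gripper opens to 88 mm and grips with 3 to 60 N. Pads are 20 mm wide; open, the fingers measure 115 mm over their backs; the gripper's body (75 mm by 178 mm) begins 61 mm behind the grasp point.
Start: joints at [1.17, 0.091, 1.231, -0, 1.82, -0.057], TCP at [0.202, 0.565, 0.231] pointing down, gripper open.
Joint ranges: [-2.87, 2.87], [-0.86, 2.18], [0.17, 2.46], [-1.51, 4.65], [0.06, 2.69], [-2.65, 2.65]. Speed limits (rad/s): [2.57, 2.57, 3.01, 3.14, 3.14, 3.14].

INTERFACE

Orientations are given as a unit quaternion [w, x, y, z].
In Python, from bench import * gives the robot as it stands. Calls block until the motion is done:
- move_to(position, orientation): joint-space move of the TCP to a pose.
- move_l(position, speed=0.15, orientation=None): straight line of the TCP; orientation=None keeps the orientation; speed is the mean speed in m/s.
- movej(angles): joint-space move.
- gripper_open() and close(): open the fingers fully, or close them until they stop; the grip force is fixed at half the most.
- hold(seconds).
- inverse_kinematics(position, orientation): joint angles nearest the present ones, or None.
- state(): the state.
- get_image(name): name is "side" or "top"; returns a dict with "frame" (420x560x3 uint8, blue, green, red), "depth" (420x560 float32, m along the optical axis (not along the pixel's ray), 0 where there is no reading), "camera_matrix" (3x3 intrinsics, pixels), "k1" (the pictures are not rectified: a ray, as slopes to the right and down, at radius r is drawn at 1 + k1 r^2 times it, then the intrinsics apply), "view" (4x4, takes a point from world to camera coordinates). Camera axes: x right, y up, looking along -z (the intrinsics and any distortion apply to the point x, -y, -z); pixel columns grow to the right and rows downward; lengths in m; the calibration is good to about 2 mm. A picture is of the moment at which its call begins.
A pose or a line that the arm cannot do raises IKError and nothing moves.
- job_done(): hands the job in, once; it reports no verdict.
The state is a dict: "time": time; "joint_pos": joint angles; "dq": joint speeds; "joint_torque": joint torques, N m; "ee_pos": TCP position; "ee_rot": TCP orientation; "ft_force": force on the tool from outside, world axes, zero at the start; "moment": the same for the moment, N m; "finger_gap": finger opening in m.
Only numpy, scipy, OpenCV 4.12 (cv2) and the standard library are available. Lean on these libraries where they do the work, as an engineer would, in place of code of your own. Each camera call takes 0.05 s, during which the arm holds its last target.

## Working session

There is one attempt and no reset: what is moved stays moved. The work goes in short steps, each a Python script; the robot and the scene stay as the last script left them, time stands still between calls to the robot, and variables do not carry over. Pictures are saved under pics/ and viewed, and the job is handed in when it is done.

```bash
ls; mkdir -p pics; python3 - <<'E'
from bench import *
import cv2,numpy as np
s=state();print(s)
for n in("side","top"):
    d=get_image(n);cv2.imwrite(f"pics/a_{n}.png",d["frame"]);np.savez(f"a_{n}.npz",**d)
    print(n,d["camera_matrix"],d["k1"],d["view"])
E
```

```text
pics
{'time': 0.0, 'joint_pos': array([ 1.17027264e+00,  9.18510115e-02,  1.23189850e+00, -4.89841790e-05,
        1.81981302e+00, -5.66982440e-02]), 'dq': array([-0.00094024, -0.00081341,  0.00070457, -0.00132578,  0.00120113,
       -0.00096573]), 'joint_torque': array([-1.79395887e-03, -4.46455264e+01, -4.06437457e+01,  6.95744553e-02,
        2.97107769e-02, -1.82624972e-04]), 'ee_pos': array([0.20215588, 0.56460652, 0.22950446]), 'ee_rot': array([-2.00086769e-04,  1.71073028e-01,  9.85257859e-01, -9.64693456e-04]), 'ft_force': array([-0.2971215 , -0.64111533, -0.40258387]), 'moment': array([ 0.02233845, -0.00022696,  0.06785746]), 'finger_gap': 0.08765526721639694}
side [[406.81462034   0.         279.9848146 ]
 [  0.         406.81462034 207.83545657]
 [  0.           0.           1.        ]] 0.033788615873164084 [[-0.65589577 -0.75478031 -0.01036426  0.45164797]
 [ 0.37171431 -0.33490482  0.86583326 -0.29450861]
 [-0.65698494  0.56404383  0.50022529 -0.39872811]
 [ 0.          0.          0.          1.        ]]
top [[477.67301159   0.         290.38688353]
 [  0.         477.67301159 208.36305464]
 [  0.           0.           1.        ]] -0.13538130087226646 [[-0.02087652 -0.99977586 -0.0035209   0.06003545]
 [ 0.99440547 -0.02112886  0.10349556 -0.61047595]
 [-0.10354675 -0.00134057  0.99462368 -0.8717287 ]
 [ 0.          0.          0.          1.        ]]
```

View pics/a_side.png

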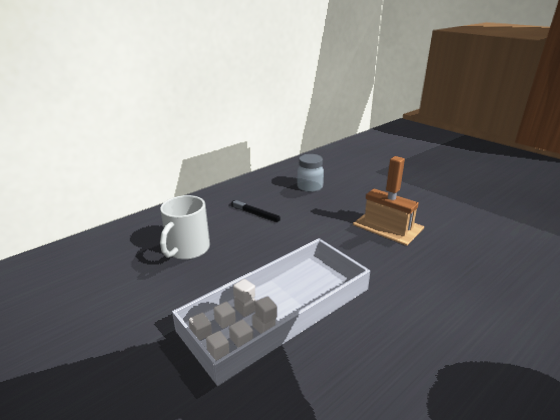

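View pics/a_top.png

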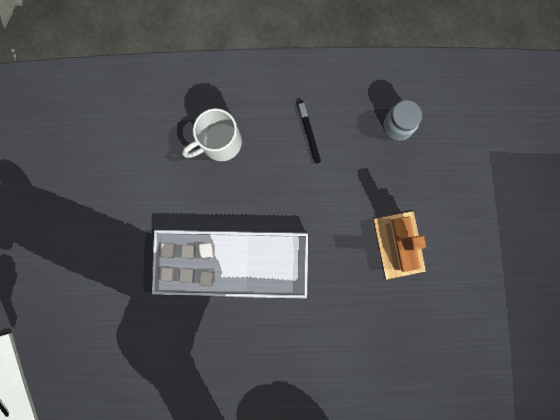

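The top view shows the tray from about (153,231) to (307,298), with the heap at its left end at columns 160–213. The rake hangs on its rack at about (403,243). The mug, jar and marker are in the row above. Next I build point clouds.

```bash
cat > h.py <<'E'
import numpy as np,cv2
def unproj(d):
    K=np.array(d["camera_matrix"]);k1=float(d["k1"]);V=np.array(d["view"]);Z=np.array(d["depth"])
    h,w=Z.shape;u,v=np.meshgrid(np.arange(w),np.arange(h))
    p=cv2.undistortPoints(np.stack([u,v],-1).reshape(-1,1,2).astype(float),K,np.array([k1,0,0,0,0.])).reshape(h,w,2)
    c=np.stack([p[...,0]*Z,-p[...,1]*Z,-Z],-1)
    W=(c-V[:3,3])@V[:3,:3]
    W[Z<=0]=np.nan
    return W
def proj(d,P):
    K=np.array(d["camera_matrix"]);V=np.array(d["view"]);c=np.asarray(P)@V[:3,:3].T+V[:3,3]
    x=c[...,0]/-c[...,2];y=-c[...,1]/-c[...,2];f=1+float(d["k1"])*(x*x+y*y)
    return np.stack([K[0,0]*x*f+K[0,2],K[1,1]*y*f+K[1,2]],-1)
E
python3 - <<'E'
from h import *
for n in("top","side"):
    d=np.load(f"a_{n}.npz");W=unproj(d)
    m=np.isfinite(W[...,0]);P=W[m]
    print(n,"bench z med",np.median(P[(abs(P[:,2])<.02)][:,2]))
    # height map picture
    z=np.nan_to_num(W[...,2]);cv2.imwrite(f"pics/hm_{n}.png",cv2.applyColorMap((np.clip(z,0,.16)/.16*255).astype(np.uint8),cv2.COLORMAP_JET))
    if n=="top":
        big=cv2.resize(d["frame"][215:315,140:320],None,fx=4,fy=4,interpolation=cv2.INTER_CUBIC);cv2.imwrite("pics/t_crop.png",big)
        big=cv2.resize(d["frame"][200:290,360:440],None,fx=6,fy=6,interpolation=cv2.INTER_CUBIC);cv2.imwrite("pics/r_crop.png",big)
    q=P[(P[:,2]>.10)&(P[:,2]<.18)&(P[:,1]<0.0)&(P[:,0]>.3)&(P[:,0]<.75)&(P[:,1]>-.3)]
    print("high",len(q),q.mean(0),q.min(0),q.max(0))
    q=P[(P[:,2]>.033)&(P[:,2]<.048)&(P[:,0]>.3)&(P[:,0]<.75)&(P[:,1]>-.05)]
    print("rim",len(q)); 
    if len(q): print(np.percentile(q,[1,50,99],axis=0),cv2.minAreaRect((q[:,:2]*1000).astype(np.float32)))
E
```

```text
top bench z med 0.0008514438278095742
high 245 [ 0.53845303 -0.15775423  0.1426567 ] [ 0.52778355 -0.17322506  0.100722  ] [ 0.55051665 -0.14976062  0.15669579]
rim 2027
[[0.44798863 0.01801786 0.03317057]
 [0.52049807 0.23633564 0.03927318]
 [0.73257613 0.30776103 0.04530479]] ((600.00537109375, 160.23756408691406), (290.70587158203125, 299.6302185058594), 87.96725463867188)
side bench z med 0.0012801154342482587
high 421 [ 0.53416425 -0.15690778  0.13031791] [ 0.52497799 -0.17393821  0.10006622] [ 0.54824088 -0.14947793  0.15557799]
rim 4321
[[0.44457162 0.0182589  0.03310348]
 [0.50472575 0.21966476 0.03823567]
 [0.73278738 0.30822302 0.04713121]] ((596.8511962890625, 158.05282592773438), (291.79852294921875, 299.32855224609375), 87.67520904541016)
```

View pics/t_crop.png

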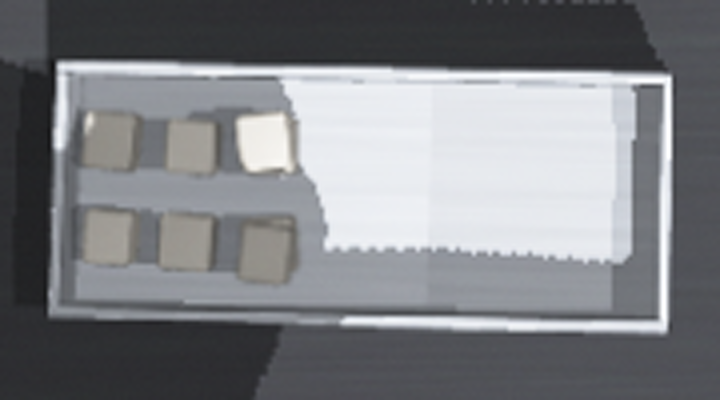

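View pics/r_crop.png

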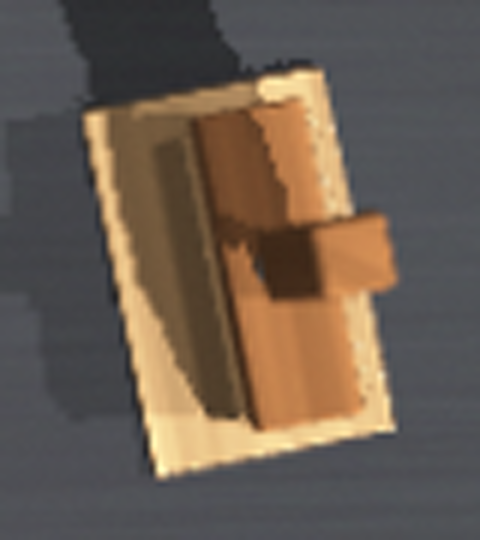

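View pics/hm_top.png

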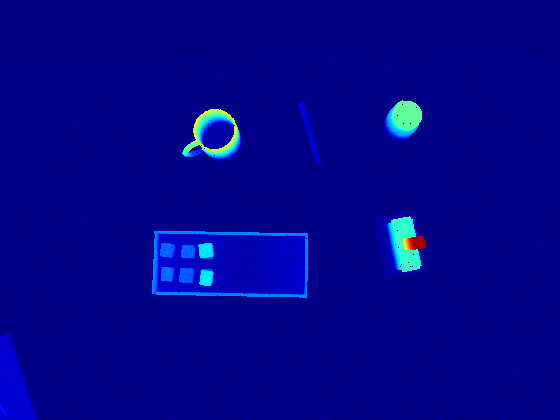

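```bash
python3 - <<'E'
from h import *
np.set_printoptions(precision=4,suppress=True)
for n in("top","side"):
    d=np.load(f"a_{n}.npz");W=unproj(d);P=W[np.isfinite(W[...,0])]
    print(n)
    q=P[(P[:,2]>.034)&(P[:,2]<.046)&(P[:,0]>.4)&(P[:,0]<.62)&(P[:,1]>-.02)&(P[:,1]<.33)]
    r=cv2.minAreaRect((q[:,:2]*1000).astype(np.float32));print("tray",r)
    q=P[(P[:,2]>.146)&(P[:,2]<.18)&(P[:,0]>.5)&(P[:,0]<.58)&(P[:,1]<-.12)&(P[:,1]>-.2)]
    print("handle top",len(q),q.mean(0),np.median(q[:,2]),cv2.minAreaRect((q[:,:2]*1000).astype(np.float32)))
    q=P[(P[:,2]>.075)&(P[:,2]<.18)&(P[:,0]>.5)&(P[:,0]<.58)&(P[:,1]<-.12)&(P[:,1]>-.2)]
    print("handle all",cv2.minAreaRect((q[:,:2]*1000).astype(np.float32)))
    q=P[(P[:,2]>.062)&(P[:,2]<.074)&(P[:,0]>.45)&(P[:,0]<.63)&(P[:,1]<-.08)&(P[:,1]>-.24)]
    print("head",len(q),np.median(q[:,2]),cv2.minAreaRect((q[:,:2]*1000).astype(np.float32)))
    q=P[(P[:,2]>.050)&(P[:,2]<.061)&(P[:,0]>.45)&(P[:,0]<.63)&(P[:,1]<-.08)&(P[:,1]>-.24)]
    print("rails",len(q),np.median(q[:,2]),cv2.minAreaRect((q[:,:2]*1000).astype(np.float32)))
    q=P[(P[:,2]>.004)&(P[:,2]<.025)&(P[:,0]>.45)&(P[:,0]<.63)&(P[:,1]<-.08)&(P[:,1]>-.24)]
    print("base",len(q),np.median(q[:,2]),cv2.minAreaRect((q[:,:2]*1000).astype(np.float32)))
E
```

```text
top
tray ((510.0635986328125, 163.4298858642578), (290.70587158203125, 119.6333999633789), 87.96725463867188)
handle top 161 [ 0.539  -0.1609  0.1528] 0.15285491693905018 ((539.0316772460938, -161.65884399414062), (20.50934410095215, 21.414609909057617), 10.803339004516602)
handle all ((539.0621948242188, -161.38706970214844), (20.61043930053711, 22.1275691986084), 9.82530689239502)
head 860 0.06858117808843794 ((538.886474609375, -161.38880920410156), (97.26492309570312, 35.28716278076172), 8.648303985595703)
rails 183 0.05645126399105163 ((541.0830078125, -162.59364318847656), (91.48197937011719, 44.07469940185547), 9.067712783813477)
base 1067 0.005872708574449935 ((538.4385986328125, -159.25088500976562), (157.8714141845703, 178.47767639160156), 88.10613250732422)
side
tray ((509.3289489746094, 161.68650817871094), (291.9222717285156, 123.99018096923828), 87.83489990234375)
handle top 103 [ 0.5353 -0.1591  0.1519] 0.15285404894664856 ((537.5115966796875, -161.475830078125), (21.247838973999023, 21.205249786376953), 10.624046325683594)
handle all ((537.6063232421875, -161.04290771484375), (23.306739807128906, 21.952199935913086), 11.768519401550293)
head 526 0.06917246113012063 ((537.9126586914062, -163.29827880859375), (98.28447723388672, 37.88865661621094), 9.270194053649902)
rails 260 0.0561213770914705 ((530.2218627929688, -150.1782684326172), (99.11434173583984, 38.130680084228516), 29.7945556640625)
base 940 0.007459118771354209 ((528.0286865234375, -160.10748291015625), (138.65243530273438, 154.46560668945312), 0.17401406168937683)
```

Both cameras agree on the rake, rack and tray to within about 2 mm, and the heights match the text (handle top 153 mm, rack 56 mm). Next come the floor profile and the piece tops in the tray frame.

```bash
cat >> h.py <<'E'
TC=np.array([.5098,.1627]);TY=np.deg2rad(87.9)
def w2t(P):
    c,s=np.cos(TY),np.sin(TY);d=np.asarray(P)[...,:2]-TC
    return np.stack([d[...,0]*c+d[...,1]*s,-d[...,0]*s+d[...,1]*c],-1)
def t2w(x,y):
    c,s=np.cos(TY),np.sin(TY);return TC+np.array([x*c-y*s,x*s+y*c])
def pieces(W,zmin=.026,zmax=.08):
    T=w2t(W);z=W[...,2]
    m=(abs(T[...,0])<.137)&(abs(T[...,1])<.051)&(z>zmin)&(z<zmax)
    return T,m
E
python3 - <<'E'
from h import *
np.set_printoptions(precision=1,suppress=True,linewidth=150)
for n in("top","side"):
    d=np.load(f"a_{n}.npz");W=unproj(d);T=w2t(W);z=W[...,2]
    b=(abs(z)<.01)&(abs(T[...,0])<.25)&(abs(T[...,1])<.15)&((abs(T[...,0])>.16)|(abs(T[...,1])>.075));print(n,"bench z mm",np.median(z[b])*1000)
    for lo in range(-135,140,15):
        r=[]
        for y0,y1 in((-45,-15),(-15,15),(15,45)):
            m=(T[...,0]*1e3>lo)&(T[...,0]*1e3<lo+15)&(T[...,1]*1e3>y0)&(T[...,1]*1e3<y1)
            r+= [np.median(z[m])*1e3 if m.sum()>5 else np.nan]
        print(lo+7.5,np.array(r))
    T,m=pieces(W)
    k,l,st,c=cv2.connectedComponentsWithStats((m).astype(np.uint8))
    for i in range(1,k):
        if st[i,4]>15:
            q=l==i;top=np.percentile(z[q],90);q&=z>top-.004
            print("piece",np.median(T[q],0)*1e3,"ext",np.percentile(T[q],[3,97],axis=0).ravel()*1e3,"ztop",np.median(z[q])*1e3,q.sum())
E
```

```text
top bench z mm 0.7066251635296347
-127.5 [12.3 12.  12. ]
-112.5 [11.3 11.3 11.1]
-97.5 [10.7 10.9 10.5]
-82.5 [9.7 9.9 9.6]
-67.5 [8.7 9.2 8.4]
-52.5 [8.1 8.  8. ]
-37.5 [7.3 7.3 7.5]
-22.5 [7.  6.9 6.9]
-7.5 [7.3 7.7 7.2]
7.5 [7.8 8.1 8.2]
22.5 [8.9 8.5 8.9]
37.5 [53.5 10.5 55.2]
52.5 [55.1 10.6 56.3]
67.5 [11.8 10.9 11. ]
82.5 [34.2 12.4 33.9]
97.5 [11.9 11.6 12.4]
112.5 [24.  12.6 22.7]
127.5 [35.5 13.7 35.1]
142.5 [29.8 29.7 30. ]
piece [121.5 -23. ] ext [110.1 -34.4 132.8 -11.7] ztop 36.38273815687809 150
piece [ 43.6 -24.3] ext [ 32.6 -35.6  54.8 -13.1] ztop 56.13368299321367 166
piece [ 81.6 -21.7] ext [ 70.3 -33.1  92.5 -10.6] ztop 35.44821119561547 147
piece [119.8  21.9] ext [109.8   9.2 129.1  33.3] ztop 37.01166102163257 142
piece [83.7 22.9] ext [71.3 10.1 94.5 34.8] ztop 34.77671728705192 165
piece [41.8 26.6] ext [31.5 14.  51.1 39.3] ztop 57.01892407248419 162
side bench z mm 1.1348406990713444
-127.5 [13.  12.8 13. ]
-112.5 [12.2 12.1 12.5]
-97.5 [11.2 11.2 11.4]
-82.5 [10.6 10.7 10.4]
-67.5 [9.7 9.8 9.6]
-52.5 [9.1 9.1 8.3]
-37.5 [8.3 8.2 6.9]
-22.5 [8.1 7.8 7. ]
-7.5 [8.7 7.8 7.6]
7.5 [9.3 8.1 8.1]
22.5 [9.5 nan 8.9]
37.5 [57.2 35.8 55. ]
52.5 [40.1 23.9 36.4]
67.5 [34.4 21.3 28.8]
82.5 [35.4 27.9 34. ]
97.5 [12.2 12.5 23.9]
112.5 [35.7 30.7 35.8]
127.5 [35.8 26.9 32.8]
142.5 [18.9 20.1 19.8]
piece [43.5 17.7] ext [ 31.6 -34.2  53.6  40.2] ztop 56.99262525206196 446
piece [ 83.1 -18.5] ext [ 70.9 -31.8  93.   -8.1] ztop 35.223769189403995 221
piece [121.3 -20.9] ext [110.  -34.7 131.6  -9.1] ztop 35.808148829058304 254
piece [84.3 26.1] ext [72.5 12.4 95.  37.1] ztop 34.50231407085575 274
piece [120.6  24.6] ext [109.5  11.5 130.1  34.9] ztop 36.845871488919755 262
```

Measured so far:
- **Floor:** lowest near x≈-20, about 6.2 mm true height, with slopes of at most 0.07.
- **Rows:** at 121, 83 and 43 mm, with the top layer at 57 mm.

The plan:
1. Knock the two upper pieces off row 3 toward -x, with the tips held above the row 2 tops.
2. Draw those four pieces into the far third with the tines on the floor.
3. Draw row 2 to the middle third.

First I grasp the rake.

```bash
cat >> h.py <<'E'
def Q(deg):  # tool down, jaw axis (tool y) at world angle deg
    p=np.deg2rad((deg+90)/2);return [0.,float(np.cos(p)),float(np.sin(p)),0.]
RK=np.array([.5383,-.1617]);RA=99.1
def pic(name,fname,crop=None,f=1):
    from bench import get_image
    d=get_image(name);im=d["frame"]
    if crop: im=im[crop[1]:crop[3],crop[0]:crop[2]]
    cv2.imwrite("pics/"+fname,cv2.resize(im,None,fx=f,fy=f,interpolation=cv2.INTER_CUBIC));return d
E
python3 - <<'E'
from bench import *
from h import *
np.set_printoptions(precision=4,suppress=True)
move_to([*RK,.20],Q(RA));print(state()["time"],state()["ee_pos"],state()["ft_force"])
move_l([*RK,.112],.12)
s=state();print(s["time"],s["ee_pos"],s["ft_force"])
close()
s=state();print(s["time"],s["ee_pos"],s["ft_force"],s["finger_gap"])
d=pic("side","g_side.png",(300,100,480,280),3)
E
```

```text
2.9167 [ 0.5385 -0.1611  0.2   ] [1.209  0.5784 0.4907]
3.8 [ 0.5387 -0.1618  0.113 ] [ 0.131  -0.2053  0.4949]
4.825 [ 0.5382 -0.1617  0.1118] [ 0.0518  0.3995 -1.691 ] 0.021845117408055042
```

View pics/g_side.png

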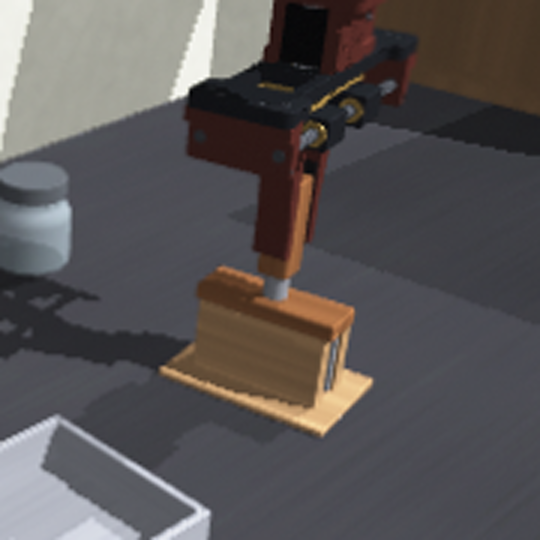

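The fingers hold the handle squarely (frame centre about (285,215)), with a gap of 21.8 mm. Next I lift, carry to the tray, record the free-air force, and knock off the top pair.

```bash
cat >> h.py <<'E'
OFF=.1008
def tip(x,y,z): return [*t2w(x,y),z+OFF]
def F(n=4):
    from bench import state,hold
    a=[]
    for _ in range(n): a.append(state()["ft_force"]); hold(.02)
    return np.mean(a,0)
E
python3 - <<'E'
from bench import *
from h import *
np.set_printoptions(precision=4,suppress=True)
p=state()["ee_pos"];move_l([p[0],p[1],.225],.2)
move_to(tip(.068,0,.12),Q(87.9));hold(.2)
f0=F(8);print(state()["time"],state()["ee_pos"],f0);np.save("f0.npy",f0)
d=pic("side","l_side.png");np.savez("l_side.npz",**d)
W=unproj(d);T=w2t(W);
m=(abs(T[...,0]-.068)<.06)&(abs(T[...,1])<.07)&(W[...,2]>.10)&(W[...,2]<.2)
print("lowest z of rake",np.percentile(W[m][:,2],[.5,2,5]), "tcp-tip",state()["ee_pos"][2]-OFF)
E
```

```text
7.3833 [0.5126 0.2301 0.2208] [ 0.081   0.2205 -1.6856]
lowest z of rake [0.1222 0.124  0.1273] tcp-tip 0.12004933618117128
```

View pics/l_side.png

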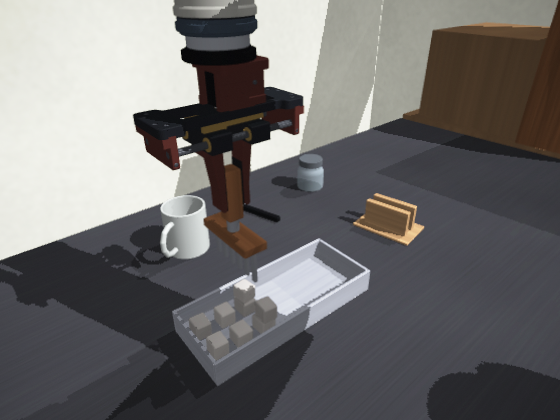

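The rake hangs straight above the heap (tips near (225,285)), with its head across the tray. Next I knock off the top pair.

```bash
python3 - <<'E'
from bench import *
from h import *
np.set_printoptions(precision=4,suppress=True)
move_l(tip(.070,0,.0395),.12);print(F(2))
move_l(tip(.045,0,.0395),.05);print(F(2))
move_l(tip(.027,0,.0395),.05);print(F(2))
print(state()["time"],state()["ee_pos"])
d=pic("side","k_side.png",(160,220,380,380),3)
E
```

```text
[-0.5408  0.457  -1.4741]
[-0.3926 -0.2331 -1.3048]
[-0.0257 -0.068  -1.8106]
9.5167 [0.5108 0.1895 0.1403]
```

View pics/k_side.png

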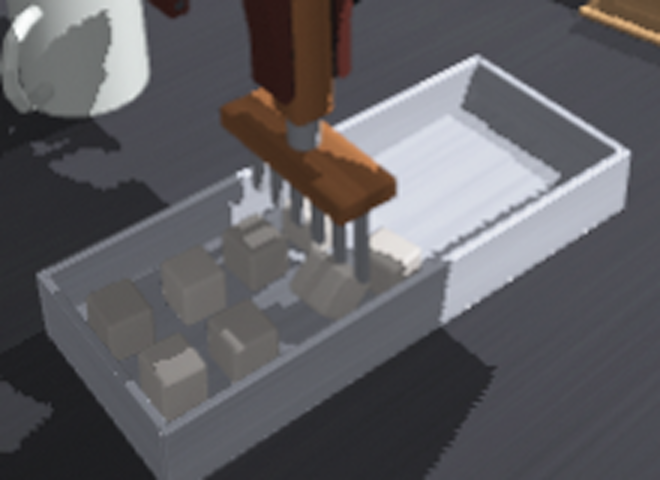

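The knocked-off pieces are ahead of the tines (near (395,250)). The lower piece of the near stack, at (330,285), looks tilted. I lift the rake and measure.

```bash
cat > look.py <<'E'
from bench import *
from h import *
import sys
def look(tag):
    np.set_printoptions(precision=1,suppress=True,linewidth=150)
    for n,crop in(("side",(160,220,380,380)),("top",(140,215,320,315))):
        d=get_image(n);np.savez(f"{tag}_{n}.npz",**d)
        im=cv2.resize(d["frame"][crop[1]:crop[3],crop[0]:crop[2]],None,fx=3,fy=3,interpolation=cv2.INTER_CUBIC);cv2.imwrite(f"pics/{tag}_{n}.png",im)
        W=unproj(d);T,m=pieces(W,.022,.070);z=W[...,2]
        k,l,st,c=cv2.connectedComponentsWithStats(m.astype(np.uint8))
        for i in range(1,k):
            if st[i,4]>15:
                q=l==i
                print(n,"ctr",np.median(T[q],0)*1e3,"ext",np.percentile(T[q],[3,97],axis=0).ravel()*1e3,"ztop",np.percentile(z[q],[10,50,90,97])*1e3,q.sum())
E
python3 - <<'E'
from look import *
move_l(tip(.075,0,.0395+.02),.15) if False else move_l(tip(.027,0,.11),.2)
move_l(tip(.10,0,.14),.25)
look("k2"); print(state()["time"])
E
```

```text
side ctr [ 10.2 -19.4] ext [ -3.1 -33.2  19.  -10.4] ztop [24.3 32.1 33.7 34.2] 253
side ctr [ 46.7 -18.5] ext [ 33.4 -33.9  56.6  -8.3] ztop [25.  32.8 34.5 35.1] 314
side ctr [-0.6 28.7] ext [-14.7  14.3   9.9  40.6] ztop [24.6 30.3 32.  32.5] 306
side ctr [ 84.2 -15.2] ext [ 71.7 -31.6  93.6  -7.3] ztop [25.3 34.6 36.1 36.7] 326
side ctr [47.3 29.1] ext [33.5 14.  56.9 38.9] ztop [25.1 32.6 34.  34.3] 342
side ctr [122.7 -17. ] ext [110.7 -34.4 132.6  -8.5] ztop [25.8 35.2 36.7 37.2] 376
side ctr [85.6 29.1] ext [72.3 13.  95.6 37.8] ztop [25.4 33.9 35.6 36.1] 386
side ctr [121.8  28.2] ext [109.7  12.  130.9  35.7] ztop [25.5 36.1 37.8 38.2] 413
top ctr [ 72.8 -22. ] ext [ 69.3 -33.3  78.4 -10.8] ztop [28.8 34.4 37.6 38.3] 79
top ctr [ 44.5 -22.6] ext [ 33.6 -35.9  57.2  -9.6] ztop [30.2 33.  34.9 35.9] 198
top ctr [  7.5 -23.4] ext [ -3.5 -34.9  17.9 -10.6] ztop [28.9 31.6 34.2 35.4] 172
top ctr [74.2 22.7] ext [70.3  9.9 78.8 36. ] ztop [28.4 33.7 36.1 37.5] 83
top ctr [44.2 24. ] ext [32.7 11.1 54.5 35.6] ztop [30.4 33.  35.2 36.1] 184
top ctr [-2.7 25. ] ext [-13.7  13.7   9.1  36.4] ztop [28.3 30.4 32.4 33.4] 173
10.6333
```

View pics/k2_side.png

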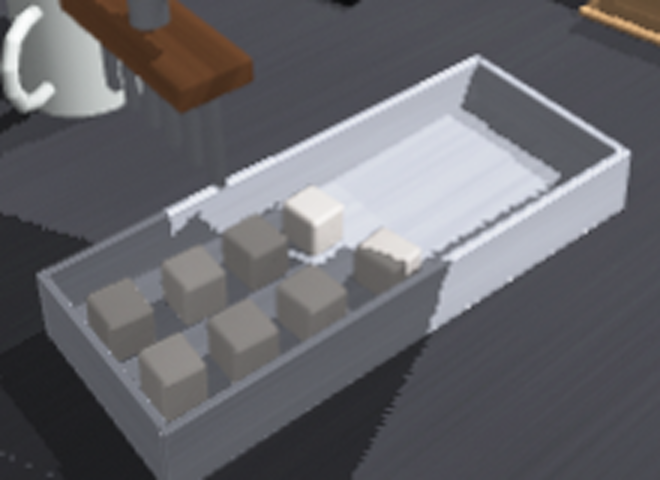

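View pics/k2_top.png

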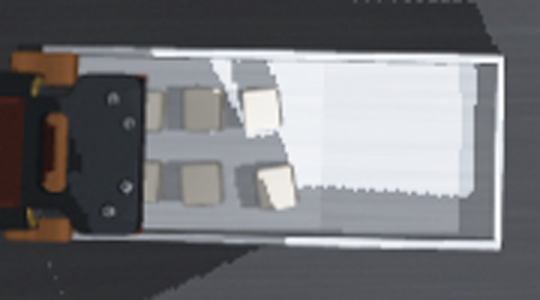

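All eight pieces now lie in one layer, with pairs at about 122, 84, 45 and 3 mm. The gap at x≈26 (18 to 33) is free for the tines. I feel for the floor there, then draw the leading pair to the far third under force feedback.

```bash
cat > drag.py <<'E'
from bench import *
from h import *
xs=np.array([-127.5,-112.5,-97.5,-82.5,-67.5,-52.5,-37.5,-22.5,-7.5,7.5,22.5,37.5,52.5,67.5,82.5,97.5,112.5,127.5])/1e3
zt=np.array([12.1,11.2,10.7,9.7,8.8,8.0,7.4,6.95,7.3,8.0,8.8,9.8,10.6,11.0,11.6,12.0,12.5,13.2])/1e3-.0008
prof=lambda x: float(np.interp(x,xs,zt))
def touch(x,y=0,target=3.0):
    f0=np.load("f0.npy")[2]
    z=prof(x)+.003;move_l(tip(x,y,z),.10);hold(.15)
    f0=F(4)[2];print("air fz",f0)
    for i in range(14):
        f=F(3)[2]-f0
        if f>1.2: break
        z-=.0005;move_l(tip(x,y,z),.02)
    f=F(3)[2]-f0
    for _ in range(3):
        if abs(f-target)<1: break
        z-=(target-f)/7000*.8;move_l(tip(x,y,z),.02);f=F(3)[2]-f0
    print("touch z",z,"prof",prof(x),"f",f,"t",state()["time"]);return z,f0
def drag(x0,x1,z,f0,y=0,target=3.5,step=.008,speed=.04):
    b=z-prof(x0);x=x0;log=[]
    while x>x1+1e-6:
        x=max(x-step,x1);z=prof(x)+b
        move_l(tip(x,y,z),speed)
        f=F(2)-np.array([0,0,f0]);log.append((round(x*1e3),round(z*1e3,2),*f.round(1)))
        if f[2]>9: z+=.0005;b+=.0005;move_l(tip(x,y,z),.03)
        b-=np.clip((target-f[2])/7000*.6,-.0006,.0004)
    for l in log: print(*l)
    print("t",state()["time"])
    return z
E
python3 - <<'E'
from drag import *
move_l(tip(.026,0,.09),.25)
z,f0=touch(.026)
np.save("zc.npy",[z,f0])
E
```

```text
air fz -1.5568650133758355
touch z 0.007233333333333331 prof 0.008233333333333334 f 3.260626942913949 t 14.8
```

```bash
python3 - <<'E'
from drag import *
z,f0=np.load("zc.npy")
z=drag(.026,-.078,z,f0)
move_l(tip(-.078,0,z+.05),.15)
from look import look
move_l(tip(.064,0,.11),.25)
look("d1");print(state()["time"])
E
```

```text
18 6.76 0.2 1.1 4.7
10 6.44 0.6 0.9 5.7
2 6.24 0.3 1.6 6.0
-6 6.08 0.3 1.7 6.4
-14 6.11 0.1 1.0 5.2
-22 6.07 -0.3 0.5 4.1
-30 6.33 0.1 -1.1 2.4
-38 6.48 -0.1 -0.4 1.7
-46 6.65 -0.3 -0.5 2.1
-54 6.87 -0.3 0.2 3.1
-62 7.27 0.4 0.2 2.9
-70 7.66 0.6 -0.3 4.0
-78 8.19 0.3 0.8 4.0
t 19.7833
side ctr [-88.5 -16.7] ext [-101.6  -33.2  -80.8   -8.2] ztop [24.8 33.7 35.7 36.3] 229
side ctr [-90.  32.] ext [-104.4   17.8  -81.8   42. ] ztop [24.7 33.2 35.  35.6] 261
side ctr [ 46.8 -18.6] ext [ 33.7 -33.8  56.6  -8.4] ztop [25.3 32.7 34.6 35.1] 312
side ctr [ 84.1 -14.9] ext [ 71.5 -31.3  93.7  -7.6] ztop [25.  34.5 36.2 36.9] 330
side ctr [47.2 28.9] ext [33.3 14.2 56.7 38.8] ztop [25.3 32.6 33.9 34.4] 338
side ctr [122.8 -16.8] ext [110.7 -34.  132.6  -8.3] ztop [25.7 35.1 36.7 37.2] 379
side ctr [86.  29.1] ext [72.3 13.2 95.5 38. ] ztop [25.4 33.9 35.3 36.1] 393
side ctr [121.8  28.6] ext [109.8  12.2 130.8  35.9] ztop [25.3 36.2 37.9 38.4] 411
top ctr [-91.6 -21.7] ext [-102.8  -34.6  -80.5  -10.2] ztop [31.1 33.4 35.6 36.7] 175
top ctr [71.1 19.1] ext [70.2 10.8 71.9 26.8] ztop [25.3 29.9 33.2 34.1] 19
top ctr [-92.6  27.3] ext [-103.8   15.8  -81.3   40. ] ztop [30.8 33.  35.1 36.2] 183
21.125
```

View pics/d1_side.png

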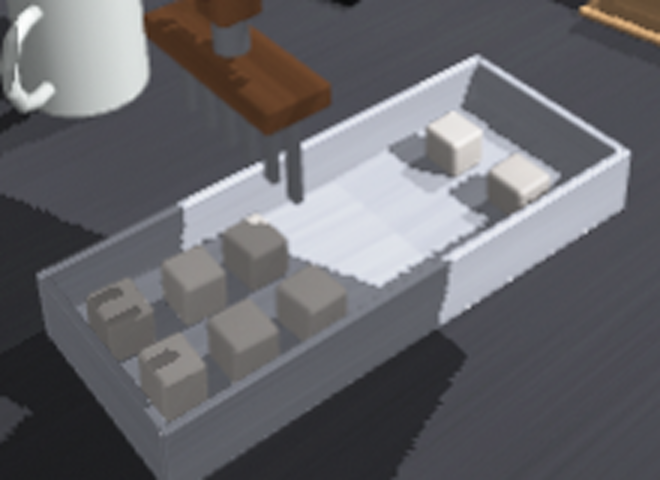

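The leading pair now sits at x≈-92, with floor force between 1.7 and 6.4 N throughout. Next I draw row 3 from the gap at x≈64 into the middle third.

```bash
python3 - <<'E'
from drag import *
from look import look
z,f0=touch(.064)
z=drag(.064,-.012,z,f0,target=3.5)
move_l(tip(-.012,0,z+.06),.15)
p=state()["ee_pos"]
move_l([*t2w(-.1,0),.235],.25)
move_to([RK[0],RK[1],.235],Q(RA))
look("d2");print(state()["time"],state()["ee_pos"],state()["finger_gap"])
pic("side","d2_full.png")
E
```

```text
air fz -1.8783133423123137
touch z 0.008606666666666662 prof 0.010106666666666667 f 3.344423889158397 t 25.2583
56 8.39 0.9 -0.5 3.9
48 8.09 -0.1 0.1 4.4
40 7.74 0.2 0.7 5.0
32 7.37 0.5 1.4 5.4
24 7.0 0.2 1.9 6.6
16 6.82 0.1 1.3 6.5
8 6.65 0.3 1.2 5.4
0 6.44 0.4 1.6 5.9
-8 6.28 0.4 0.7 5.4
-12 6.36 -0.3 0.3 4.4
t 28.9917
side ctr [-88.3 -17.6] ext [-101.8  -32.1  -81.2   -7.9] ztop [24.6 33.6 35.7 36.3] 225
side ctr [-89.8  32.2] ext [-104.8   17.5  -81.8   42.1] ztop [24.9 33.1 35.  35.7] 259
side ctr [-24.2 -17.9] ext [-37.4 -33.8 -15.3  -8. ] ztop [24.6 31.4 33.  33.4] 252
side ctr [-25.6  32.2] ext [-39.3  17.1 -16.2  41.8] ztop [24.8 31.4 32.8 33.3] 293
side ctr [ 84.2 -15.2] ext [ 71.6 -31.4  93.6  -7.4] ztop [24.9 34.5 36.3 36.8] 329
side ctr [122.8 -16.1] ext [110.5 -33.9 132.6  -8.3] ztop [24.9 35.1 36.7 37.2] 382
side ctr [85.7 29. ] ext [72.4 13.  95.5 37.8] ztop [24.9 33.9 35.5 36.1] 396
side ctr [121.9  28.8] ext [109.7  12.3 130.9  35.9] ztop [25.2 36.1 37.9 38.3] 412
top ctr [119.8 -23.1] ext [108.9 -36.  132.5 -11.5] ztop [32.  35.8 37.6 38.7] 197
top ctr [ 79.8 -21.8] ext [ 69.4 -33.2  92.5 -10.6] ztop [32.5 35.1 37.3 38.2] 176
top ctr [-27.7 -22.2] ext [-38.7 -35.4 -16.5  -9.1] ztop [28.6 31.  33.  34.2] 191
top ctr [-91.6 -21.7] ext [-102.7  -34.5  -80.5  -10.2] ztop [31.6 33.7 35.6 36.2] 172
top ctr [117.8  21.9] ext [109.    9.  129.7  33.5] ztop [32.2 36.5 38.7 39.7] 179
top ctr [82.1 23.1] ext [70.6 10.  94.8 36.1] ztop [31.6 34.5 36.4 37.1] 207
top ctr [-27.2  26.6] ext [-39.6  15.2 -15.8  39.4] ztop [28.5 30.9 33.2 33.7] 187
top ctr [-92.6  27.2] ext [-103.8   15.8  -81.3   40.1] ztop [30.7 33.2 35.3 36.2] 183
31.1417 [ 0.5 -0.2  0.2] 0.021754735212590023
```

View pics/d2_full.png

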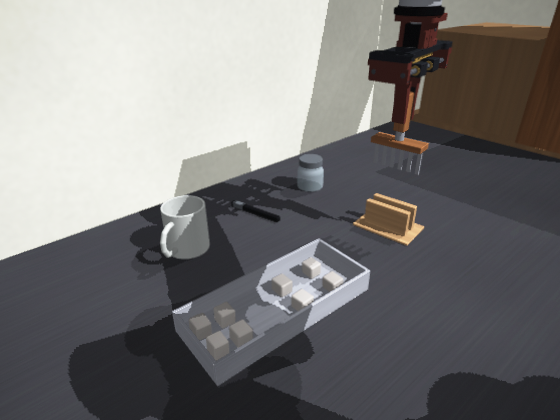

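View pics/d2_top.png

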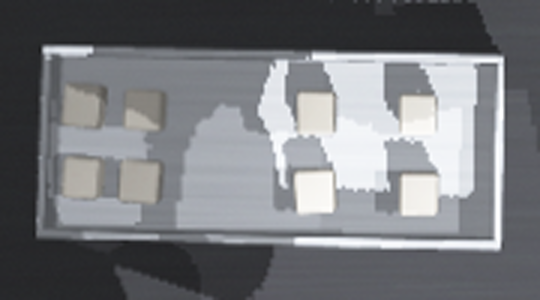

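The pieces now lie in a single layer: 2, 2 and 4 per third at x≈-92, -27, 82 and 120, all with single-piece heights. The rake hangs over the uncovered rack at about (390,215). I check the slot position before lowering.

```bash
python3 - <<'E'
from h import *
for n in("d2_side","d2_top","l_side"):
    d=np.load(f"{n}.npz");W=unproj(d);P=W[np.isfinite(W[...,0])]
    q=P[(P[:,2]>.051)&(P[:,2]<.063)&(P[:,0]>.47)&(P[:,0]<.61)&(P[:,1]<-.09)&(P[:,1]>-.23)]
    if len(q)<20: print(n,len(q));continue
    r=cv2.minAreaRect((q[:,:2]*1000).astype(np.float32));a=np.deg2rad(9.1)
    u=(q[:,:2]-RK)@np.array([-np.sin(a),np.cos(a)])*1e3;v=(q[:,:2]-RK)@np.array([np.cos(a),np.sin(a)])*1e3
    print(n,len(q),r,np.median(q[:,2]),"across",np.histogram(u,bins=np.arange(-27,28,3))[0],np.percentile(u,[1,99]),"along",np.percentile(v,[1,99]))
E
```

```text
d2_side 499 ((537.5889892578125, -164.24220275878906), (89.84255981445312, 44.963077545166016), 8.835957527160645) 0.05682310355590186 across [  2  26  38  38 105  32   0   0   0   0  10  30  33  35 129  21   0   0] [-23.8288184   19.17513847] along [-45.69613893  42.66953614]
d2_top 10
l_side 507 ((538.1930541992188, -165.03382873535156), (90.51287841796875, 46.68639373779297), 8.89393424987793) 0.0567324850592048 across [  4  25  37  37 115  30   0   0   0   0   8  35  31  39 113  33   0   0] [-23.79961989  19.43263946] along [-45.34136373  42.42054759]
```

The slot centre is within about 2 mm of the original position, against 7 mm of clearance either side. Next I lower while watching the force.

```bash
python3 - <<'E'
from bench import *
from h import *
np.set_printoptions(precision=4,suppress=True)
a=np.deg2rad(9.1);R=RK-.001*np.array([-np.sin(a),np.cos(a)])
move_l([*R,.165],.15);hold(.2);f0=F(4);print(f0)
for z in(.150,.135,.120,.1150,.1135,.1128,.1122,.1118,.1114):
    move_l([*R,z],.06);f=F(3)-f0;print(z,f)
    if f[2]>3 or np.hypot(f[0],f[1])>6: break
print(state()["time"])
pic("side","h1.png",(300,100,480,280),3)
E
```

```text
[ 0.2546 -0.1403 -1.3757]
0.15 [-0.5725 -0.0707  0.1143]
0.135 [-0.2459  0.6421 -0.1881]
0.12 [-0.3865 -0.1398 -0.0533]
0.115 [-0.2545  0.0349 -0.2493]
0.1135 [-0.6024  0.3366 -0.4752]
0.1128 [-0.8022  0.2067  0.202 ]
0.1122 [0.1955 0.401  0.038 ]
0.1118 [-0.6904  0.3967 -0.706 ]
0.1114 [-1.0529  0.9734  2.5685]
35.225
```

View pics/h1.png

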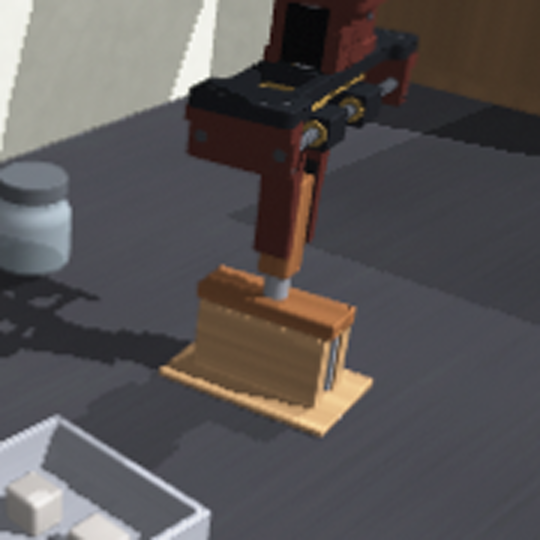

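The head bar rests on the rails, with 2.6 N of support felt at the expected height. I let go and retreat.

```bash
python3 - <<'E'
from bench import *
from h import *
gripper_open();hold(.3)
p=state()["ee_pos"];move_l([p[0],p[1],.24],.12)
movej([1.17,.091,1.231,0,1.82,-.057]);hold(.5)
from look import look
look("e");pic("side","e_full.png")
d=pic("top","e_topf.png")
W=unproj(d);P=W[np.isfinite(W[...,0])]
for lo,hi in((.146,.18),(.062,.074)):
    q=P[(P[:,2]>lo)&(P[:,2]<hi)&(P[:,0]>.45)&(P[:,0]<.63)&(P[:,1]<-.08)&(P[:,1]>-.24)]
    print(lo,np.median(q[:,2])*1e3,cv2.minAreaRect((q[:,:2]*1000).astype(np.float32)))
A=unproj(np.load("a_top.npz"))
dd=cv2.absdiff(np.load("a_top.npz")["frame"],d["frame"]).max(2)
for nm,(x0,y0,x1,y1) in dict(mug=(178,100,250,165),marker=(290,90,330,170),jar=(380,95,430,145)).items():
    print(nm,"changed px",int((dd[y0:y1,x0:x1]>30).sum()))
print(state()["time"],state()["finger_gap"])
E
```

```text
side ctr [-88.3 -16.9] ext [-101.9  -32.8  -81.2   -7.9] ztop [24.4 33.5 35.7 36.5] 230
side ctr [-90.2  32.1] ext [-104.4   17.5  -82.    41.9] ztop [24.6 33.  34.8 35.3] 260
side ctr [-24.2 -17.7] ext [-37.3 -33.7 -15.2  -8. ] ztop [24.9 31.4 32.9 33.4] 251
side ctr [-25.3  32. ] ext [-39.6  17.2 -16.2  42.3] ztop [24.7 31.4 33.  33.6] 287
side ctr [ 84.3 -14.9] ext [ 71.5 -31.3  93.6  -7.5] ztop [24.8 34.4 36.2 36.7] 331
side ctr [122.6 -16.8] ext [110.6 -33.9 132.7  -8.2] ztop [25.3 35.3 36.9 37.4] 376
side ctr [85.8 29.2] ext [72.4 13.5 95.6 37.9] ztop [25.2 34.  35.5 36. ] 394
side ctr [122.2  28.5] ext [109.7  11.9 130.9  35.9] ztop [25.6 36.2 37.9 38.4] 409
top ctr [119.6 -23.1] ext [109.2 -36.  132.6 -11.5] ztop [32.1 35.6 38.1 38.8] 194
top ctr [ 80.  -21.8] ext [ 69.1 -33.2  92.3 -10.6] ztop [32.1 35.  37.7 38.1] 176
top ctr [-27.7 -22.3] ext [-38.6 -35.4 -16.2  -9.2] ztop [28.5 31.  33.1 33.9] 189
top ctr [-91.6 -23.1] ext [-102.8  -34.6  -80.5  -10.2] ztop [30.8 33.6 35.3 36.4] 173
top ctr [118.3  21.9] ext [108.9   9.  129.4  33.5] ztop [32.7 36.4 38.6 39.4] 177
top ctr [81.9 23.1] ext [70.7 10.  94.9 36.1] ztop [31.5 34.3 36.5 37.4] 207
top ctr [-27.2  27.3] ext [-39.5  15.2 -15.5  39.4] ztop [29.  31.  33.  34.5] 186
top ctr [-92.6  27.2] ext [-103.8   15.8  -81.4   40. ] ztop [30.4 32.8 34.9 35.9] 181
0.146 153.28144269103373 ((539.1849365234375, -161.7656707763672), (20.24700355529785, 21.916839599609375), 10.872857093811035)
0.062 68.69912366653705 ((538.9935913085938, -161.73085021972656), (97.08513641357422, 35.37753677368164), 9.269742965698242)
mug changed px 0
marker changed px 0
jar changed px 0
41.425 0.08764596062289767
```

View pics/e_full.png

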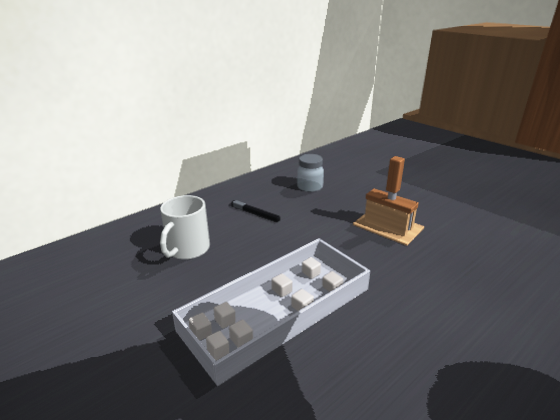

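View pics/e_topf.png

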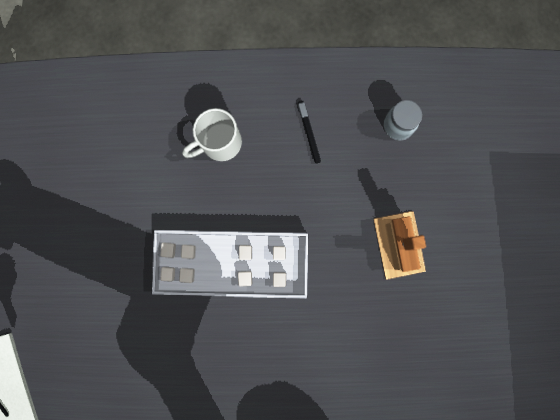

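The rake hangs upright at (403,243). The eight pieces lie singly in the tray, and the mug, marker and jar show no changed pixels. The job is ready to hand in.

```bash
python3 -c "
from bench import *
job_done();print(state()['time'])"
```

```text
the job is handed in; nothing more can be done
the job is handed in; nothing more can be done
```

The job is handed in, finished at about 41 s: all eight plaster pieces lie in one layer and the rake is back upright on its rack.

- **What I did:** With the rake held just above the lower pieces, I knocked the two upper pieces down. I then made two draws with the tines on the floor. One took the leading pair from x = +26 mm to the far third, the other took the third row from x = +64 mm across the middle. I then hung the rake back, let go and returned the arm to its start pose.
- **Layer:** Both cameras show no piece on top of another. The pairs sit at about x = -92, -27, +82 and +121 mm, which gives 2, 2 and 4 pieces in the thirds. That meets the two-per-third minimum, but the heap end keeps four because I never moved its first two rows.
- **Force:** The floor force read between 1.7 and 6.6 N during the draws. I sampled it at the ends of 8 mm steps, so brief peaks between samples were not seen.
- **Rake and other things:** The rake stands within 1 mm of its original height and position. The mug, jar and marker show no changed pixels in the top view.
- **Disagreements:** The two cameras differ by about 2 mm, within their stated calibration. The felt floor was 0.5 to 1 mm lower than the depth images suggested, so I followed the felt height.

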